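# Fit the block to the lever press and hold it on impression

## Task

Of the three mounted lino blocks, find the one that fits closely between the guide rails of the lever press, and slide it along the bed, lino up and lino end first, until it is fully home against the back stop. Then pull the press handle over and down against its spring as far as its stop and keep it there on the impression: finish while still holding the handle down, do not let it go. Leave the other things on the table where they are (the other two blocks may be tried and set aside).

Things in the scene. Friction and masses are not known exactly. Their poses are not given: they have to be found in the camera images.
- press: grey table-top lever press, fixed. Origin at table level under the platen's middle; +x is the way blocks slide in (away from the robot), z up. Base plate 290 x 170 mm (x -190 to +100), 22 mm high; on it a steel bed 116 mm wide, x -175 to +50, top at z 30 mm. Two cheeks (y +-59 to 73, x -25 to +35) carry a crown (x -30 to +40, y +-73, z 151 to 175 mm)
- rail_mouth (a point): on the bed, midway between the front ends of the two straight aluminium guide rails (x -75, z 30 mm of the press; axes of the press). The rails run from here to x +45, 63 mm apart inside, each 12 mm wide and 8 mm high (top z 38). In front of here they flare outwards over 30 mm, to about 95 mm apart at the tips (x -106)
- back_stop (a point): on the bed, middle of the back stop's front face (x +40, z 30 mm of the press; axes of the press). The stop is a bar across the channel, 18 mm high, where the block's front end must come to rest
- pivot (a point): middle of the lever's pivot shaft, which runs along the press's y (x 0, z 135 mm of the press; axes of the press)
- platen: steel platen with cork face under the crown, 80 (x) x 104 (y) mm, 16 mm thick. Origin at the centre of its lower face, 70 mm above the table (40 above the bed) while the lever is up. It goes down 14 mm in proportion to the lever's swing and is sprung (4 N per mm), so that over the last 2 mm it bears on a block of 28 mm, with about 11 N at the end
- lever (a joint): press lever's angle, rad. 0: at rest, held up by its spring, leaning 0.14 rad back from vertical (to the press's +x). Grows as the handle comes over to the press's front (-x) and down; 1.72 is the stop, lever level and pointing to the front. Springs back to 0 if let go: about 4 N at the handle at the start, 9 N at the stop
- handle (a point): the lever's U-shaped steel bail with black rubber grip, a round bar 24 mm thick, 100 mm long, lying along the press's y. Origin at the grip's middle, 180 mm from the pivot: 313 mm above the table at rest, 133 mm at the stop. Side arms (12 mm rods, y +-83) run to the pivot. Pinched from above, fingers before and behind it, the grip turns between them as the lever swings
- block_mid: mounted lino block, 120 long (x), 60 wide (y): plywood 24 mm high, with grey lino 4 mm thick on its front 80 mm (+x end), top 28 mm up; the rear 40 mm is bare wood. Origin at the centre of its underside; about 0.11 kg. This one fits between the rails, 1.5 mm play each side. Home, its front end touches the back stop and its origin is at x -20, z 30 mm of the press
- block_mid_nose (a point): middle of the lower edge of block_mid's front (lino) end, 60 mm along +x from its origin; its axes are the block's
- block_narrow: like block_mid but 50 mm wide: too loose between the rails
- block_wide: like block_mid but 68 mm wide: does not go between the rails
- ink_jar: closed ink jar, 60 mm in diameter, 65 mm high; origin under its centre; leave alone
- tube_a: metal paint tube lying flat, 26 mm wide, 18 mm high, about 125 mm long; origin under its middle; leave alone
- tube_b: smaller paint tube lying flat, 26 mm wide, 18 mm high, about 105 mm long; leave alone
- roller: rubber ink roller 90 mm wide, 32 mm in diameter, with a wooden handle to its -x, 185 mm long in all; origin under the roller; leave alone
- palette_knife: palette knife lying flat, 190 mm long; leave alone
- brush: paint brush lying flat, 220 mm long; leave alone
- tape: roll of paper tape lying flat, 90 mm in diameter, 24 mm high; leave alone
Things that resemble listed ones, but are neither listed nor needed, are in the scene too. What is shaped like the block_mid but pink or turquoise is not meant.

How it is judged:
By the outcome, as a careful person would: the job done as asked, in the order asked, and still so for the second after the job is handed in, while the arm keeps its last pose, push and grip.
It also fails if it takes over 70 s, if anything falls off the work surface, if the arm or the gripper's body presses on something with over 40 N, if the wrist force passes 120 N, or if a joint passes its speed limit or range.

## Robot

A 6-joint arm with a two-finger parallel gripper is mounted at the origin on the work surface. World frame = base frame: x ahead of the robot, y to its left, z up, the work surface at z = 0. Lengths are in mm, angles in rad, forces in N, time in s.
With the tool pointing down it reaches from about 325 to 875 mm from the base axis. Payload 4.4 kg.
Tool frame: the origin (TCP) lies midway between the tips of the shut fingers; the grasp point (between the pads) lies 19 mm behind it; z points along the fingers, y is the line along which they close (so a half turn about z gives the same grasp; the last joint's range is limited). The gripper opens to 85 mm and grips with 20 to 120 N. Pads are 22 mm wide; open, the fingers measure 114 mm over their backs; the gripper's body (76 mm by 85 mm) begins 54 mm behind the grasp point. The pads swing forward as they close: fully open they stand 13 mm farther back than shut.
Start: joints at [-1.331, 0.207, 1.542, -0, 1.393, -0.15], TCP at [218.49, -531.873, 231.282] pointing down, gripper open.
Joint ranges: [-2.73, 2.73], [-0.86, 2.22], [0.23, 2.46], [-1.11, 4.25], [0.08, 2.63], [-2.82, 2.82]. Speed limits (rad/s): [2.79, 2.79, 3.14, 3.14, 3.14, 3.14].

## Interface

Orientations are given as a unit quaternion [x, y, z, w].
In Python, from rig import sensors, vision, workorder, spotter gives the robot as it stands.
- The arm moves only by the tool carry_out, never from a script. Its argument "moves" is text: rows parted by semicolons, each of 6 numbers parted by spaces: the shift along the tool's x, y, z in m, then the turn, a rotation vector about the tool's x, y, z in rad. A call has exactly 8 rows; each row shifts and turns the commanded pose from where the row before left it, along the tool's axes as they then stand; what a row does not reach is not made up. A row lasts 1/10 s, in which the tool goes at most 50 mm and 8.59 degrees, less where a joint would pass 70% of its speed; a pose out of reach is approached as far as the arm can. A call is refused whole if a number of a shift passes 0.05 or a number of a turn 0.15, either way. A call with a gripper value outside its range is refused whole. "fingers" is the finger opening in m, from 0 to 0.0854, set as the call begins (left out, the last holds). The fingers move at their own pace and stop on an object; "grip_force" is the grip in N (left out, the last holds). Time passes only in rows, so rows that do not move let the fingers close, or fill a call up. It gives the time, the measured TCP pose, the force, the opening and the grip force at its end, in the units of the state.
- sensors.get_obs(): the state, without advancing time (a new reading comes with each control period).
- vision.camera(name): name is "side" or "top"; returns a dict with "pixels" (400x640x3 uint8, blue, green, red), "range_z" (400x640 float32, mm along the optical axis (not along the pixel's ray), 0 where there is no reading), "intrinsics" (3x3 intrinsics, pixels), "k1" (the pictures are not rectified: a ray, as slopes to the right and down, at radius r is drawn at 1 + k1 r^2 times it, then the intrinsics apply), "position" and "attitude" of the camera in the world. Camera axes: x right, y up, looking along -z (the intrinsics and any distortion apply to the point x, -y, -z); pixel columns grow to the right and rows downward; lengths in mm; the calibration is good to about 2 mm. A picture is of the moment at which its call begins.
- workorder.sign_off(): hands the job in; it is judged then, once.
Trained networks look in a picture, given as the dict that the camera call returned (one of the last four; its "shot" number tells which), for a name from the list of things; names that differ only in an ending like _2 or _b are one class to them, and where a whole thing is asked for, a point or a joint stands for the part that bears it (a point fixed in the world has none). Each returns a list of dicts, best first, with "conf" (0 to 1); they miss things now and then, are a little off and sometimes report something else, mostly with a low value. They report only what shows in the picture. A call takes as long as a camera call. They do not tell look-alikes from the thing itself.
- spotter.outline_of(picture, label): "region" (400x640 bool, what is visible of it).
- spotter.tip_of(picture, label): "centre" ([x, y, z] in mm, in world coordinates, good to about 4 mm: a listed point, or the origin of a listed thing).
The state is a dict: "time_s": time; "joints": joint angles; "joint_velocities": joint speeds; "effort": joint torques, N m; "position": TCP position; "tcp_rot": TCP orientation; "wrist_force": force on the tool from outside, world axes, zero at the start; "wrist_torque": the same for the moment, N m; "gripper_width": opening from 0.0 (shut) to 1.0 (fully open); "grip_force": force on a finger pad.
Only numpy, scipy, OpenCV 4.12 (cv2) and the standard library are available. Lean on these libraries where they do the work, as an engineer would, in place of code of your own. Each camera call takes 0.05 s, during which the arm holds its last target. There are 200 camera calls.

## Working session

There is one attempt and no reset: what is moved stays moved. The work goes in short steps, Python scripts to look and compute and a tool call to move; the robot and the scene stay as the last step left them, time stands still between calls to the robot, and variables do not carry over. Pictures are saved under pics/ and viewed, at most 10 in all, crops included, and the job is handed in when it is done.

Besides the shell and the picture viewer there is one more tool, called as name(argument=value, ...) on one line, values as JSON. carry_out: Moves the arm, as the interface text tells. Its arguments: {"type":"object","properties":{"moves":{"type":"string"},"fingers":{"type":"number"},"grip_force":{"type":"number"}},"required":["moves"]}

```bash
ls; mkdir -p pics; cat > h.py <<'E'
import numpy as np, cv2
from scipy.spatial.transform import Rotation as R
from rig import sensors, vision, workorder, spotter
def cloud(p):
    K=np.array(p["intrinsics"]);h,w=p["range_z"].shape
    u,v=np.meshgrid(np.arange(w),np.arange(h))
    xy=np.stack([u,v],-1).reshape(-1,1,2).astype(np.float64)
    n=cv2.undistortPoints(xy,K,np.array([p["k1"],0,0,0.])).reshape(h,w,2)
    z=p["range_z"].astype(float)
    c=np.stack([n[...,0]*z,-n[...,1]*z,-z],-1)
    a=np.array(p["attitude"]);M=R.from_quat(a).as_matrix() if a.size==4 else a
    W=c@M.T+np.array(p["position"]);W[z==0]=np.nan
    return W
E
python3 - <<'E'
from h import *
for n in("top","side"):
    p=vision.camera(n);cv2.imwrite(f"pics/{n}0.png",p["pixels"])
    print(n,p["position"],p["attitude"],p["k1"])
    for l in("rail_mouth","back_stop","pivot","handle","platen","block_mid_nose","block_mid","block_narrow","block_wide"):
        print(l,[(np.round(d["centre"]).tolist(),round(d["conf"],2)) for d in spotter.tip_of(p,l)])
print(sensors.get_obs())
E
```

```text
pics
top [ 374.77375214    7.38805964 1219.5850337 ] [-0.03687227  0.0416354   0.71589095 -0.69599359] -0.0034551607023937604
rail_mouth [([559.0, -1.0, 31.0], 0.59), ([481.0, -254.0, 2.0], 0.59)]
back_stop [([670.0, 5.0, 28.0], 0.7), ([239.0, -375.0, 1.0], 0.53)]
pivot [([636.0, 2.0, 136.0], 0.62)]
handle [([659.0, 9.0, 312.0], 0.92)]
platen [([635.0, 7.0, 72.0], 0.5)]
block_mid_nose [([482.0, -251.0, -0.0], 0.95), ([743.0, -487.0, 1.0], 0.84), ([322.0, -39.0, 4.0], 0.79)]
block_mid [([688.0, -464.0, 3.0], 0.94), ([330.0, -106.0, -1.0], 0.78), ([422.0, -264.0, -2.0], 0.73)]
block_narrow [([396.0, 277.0, 1.0], 0.93), ([723.0, 236.0, 1.0], 0.71)]
block_wide [([584.0, 274.0, -2.0], 0.79)]
side [-209.09580408 -740.59714327 1504.55900287] [ 0.30279656 -0.11434482 -0.35599856  0.8766439 ] -0.09398680480240104
rail_mouth [([560.0, -1.0, 27.0], 0.9)]
back_stop [([673.0, 7.0, 28.0], 0.75), ([637.0, 5.0, 68.0], 0.35)]
pivot [([634.0, 4.0, 138.0], 0.6)]
handle [([662.0, 4.0, 313.0], 0.68)]
platen [([635.0, 6.0, 68.0], 0.87)]
block_mid_nose [([479.0, -251.0, -3.0], 0.82), ([329.0, -45.0, -0.0],
[... 328 characters left out ...]
8e+00,  2.06587713e-01,  1.54153688e+00, -2.35764280e-05,
        1.39350712e+00, -1.50477662e-01]), 'joint_velocities': array([ 4.11567317e-05,  1.42570682e-04,  2.24970576e-05,  6.66524055e-04,
       -7.42108966e-04,  1.32536601e-04]), 'effort': array([ 8.67255972e-05, -3.83055997e+01, -2.91976815e+01, -1.35877622e-04,
        6.77403750e-04, -4.33024752e-06]), 'position': array([ 218.46462781, -531.86143446,  231.27113159]), 'tcp_rot': array([ 9.81071625e-01,  1.93645209e-01, -1.24587836e-05, -1.89966490e-05]), 'wrist_force': array([0.46407944, 0.08704107, 0.42538853]), 'wrist_torque': array([ 0.02459886,  0.02756627, -0.03464286]), 'grip_force': 0.0, 'gripper_width': 0.9970382945672255}
```

View pics/top0.png

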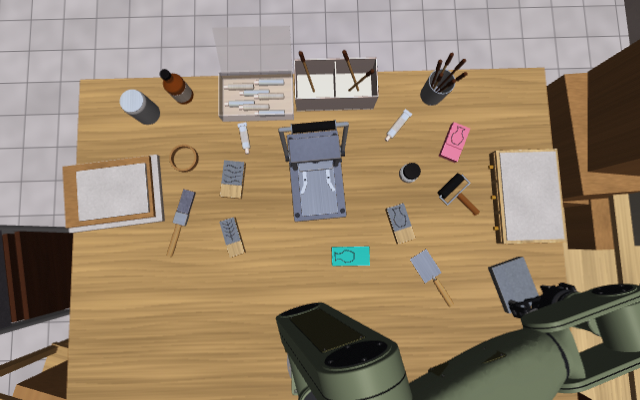

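View pics/side0.png

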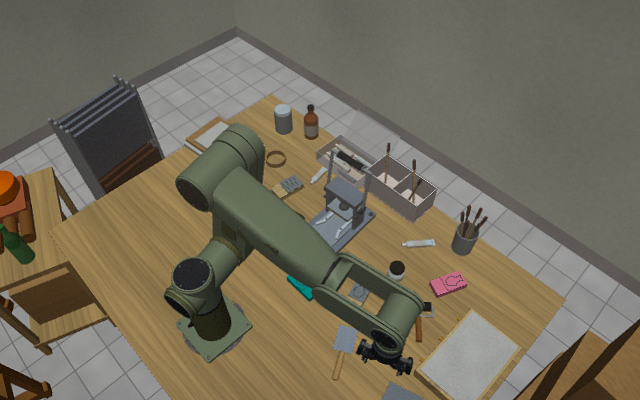

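The top view shows three grey-lino blocks at pixels (232,180), (231,237) and (400,223); the pink (455,142) and turquoise (350,256) ones are decoys. The press is at (317,170), with its mouth toward the robot. The side view confirms this, though the arm hides the left blocks. Next I'll measure block sizes and the press yaw from the depth.

```bash
cat >> h.py <<'E'
def rect(P):
    (c,(a,b),t)=cv2.minAreaRect(P[:,:2].astype(np.float32))
    B=cv2.boxPoints((c,(a,b),t)); e=B[1]-B[0];f=B[2]-B[1]
    L=e if np.linalg.norm(e)>np.linalg.norm(f) else f
    return np.round(c,1),round(max(a,b),1),round(min(a,b),1),round(float(np.arctan2(L[1],L[0])%np.pi),4)
E
python3 - <<'E'
from h import *
p=vision.camera("top");W=cloud(p)
for x,y in((422,-265),(396,277),(586,275)):
    m=(abs(W[...,0]-x)<90)&(abs(W[...,1]-y)<75)&(W[...,2]>14)&(W[...,2]<35)
    n,l,s,c=cv2.connectedComponentsWithStats(m.astype(np.uint8))
    i=1+s[1:,4].argmax();P=W[l==i]
    q=P[P[:,2]>26.2]
    print(rect(P),len(P),"lino c",np.median(q,0).round(1),len(q),"z",np.percentile(P[:,2],[10,50,90]).round(1))
# press
m=(abs(W[...,0]-570)<190)&(abs(W[...,1]-5)<110)
for lo,hi in((17,26),(26.5,33),(34.5,42),(143,190),(250,340)):
    k=m&(W[...,2]>lo)&(W[...,2]<hi);P=W[k]
    if len(P)>10: print(lo,hi,len(P),rect(P),P.min(0).round(),P.max(0).round())
k=m&(W[...,2]>10)&(W[...,2]<45)
print("base",rect(W[k]))
k=m&(W[...,2]>34.5)&(W[...,2]<42)
n,l,s,c=cv2.connectedComponentsWithStats(k.astype(np.uint8))
for i in range(1,n):
    if s[i,4]>15: print(s[i],W[l==i].mean(0).round(1),rect(W[l==i]))
img=cv2.resize(p["pixels"][110:270,180:460],None,fx=2.8,fy=2.8,interpolation=cv2.INTER_CUBIC);cv2.imwrite("pics/crop.png",img)
E
```

```text
(array([ 421.9, -266.6]), 119.8, 60.9, 0.275) 720 lino c [ 436.1 -263.3   28.7] 409 z [22.2 26.9 30.6]
(array([393.5, 275. ]), 119.7, 50.8, 0.2715) 606 lino c [409.4 279.3  28.7] 318 z [21.7 26.5 30.6]
(array([581.2, 274. ]), 120.2, 68.8, 3.0203) 792 lino c [596.1 272.2  28.5] 418 z [21.9 26.5 30.6]
17 26 1226 (array([587.2,   0.7]), 289.2, 169.6, 0.0676) [439. -93.  17.] [735.  93.  26.]
26.5 33 1270 (array([5.87e+02, 3.00e-01]), 283.0, 165.6, 0.0732) [442. -87.  27.] [732.  92.  33.]
34.5 42 208 (array([537.9, -10. ]), 158.0, 139.0, 0.1577) [459. -69.  35.] [625.  71.  42.]
143 190 1351 (array([637.1,   4.4]), 176.4, 71.0, 1.6359) [598. -84. 144.] [676.  92. 190.]
250 340 650 (array([656.5,   5.5]), 177.4, 27.1, 1.625) [639. -83. 250.] [673.  94. 331.]
base (array([587.6,   0.9]), 290.2, 170.1, 0.067)
[326 170   9  22  79] [565.5 -41.4  37.8] (array([565.5, -42.1]), 72.3, 17.4, 0.2909)
[300 172   8  23  75] [560.9  39.4  38.1] (array([559.9,  39.8]), 71.9, 16.8, 2.9629)
```

View pics/crop.png

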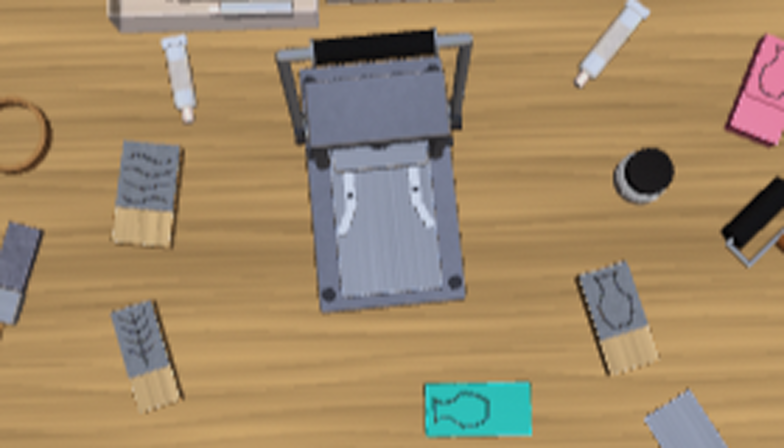

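```bash
cat >> h.py <<'E'
PO=np.array([632.4,4.0]);PY=0.067
def pr(x,y=0): # press xy -> world
    c,s=np.cos(PY),np.sin(PY);return PO+np.array([c*x-s*y,s*x+c*y])
def inpress(w):
    c,s=np.cos(PY),np.sin(PY);d=np.array(w)[:2]-PO;return np.round([c*d[0]+s*d[1],-s*d[0]+c*d[1]],1)
def to(xyz,th):
    o=sensors.get_obs();r=R.from_quat(o["tcp_rot"])
    T=R.from_matrix(np.array([[np.cos(th),np.sin(th),0],[np.sin(th),-np.cos(th),0],[0,0,-1]]))
    d=np.array(xyz)-o["position"]
    print("t",round(o["time_s"],2),"rotvec",(r.inv()*T).as_rotvec().round(3),"shift(after turn) m",(T.inv().apply(d)/1000).round(4),"tcp",o["position"].round(1),"press",inpress(o["position"]),"F",o["wrist_force"].round(1))
E
python3 -c "
from h import *
to([381.5,-278,110],.275)"
```

```text
t 1.05 rotvec [0.    0.    0.115] shift(after turn) m [ 0.2258 -0.2001  0.1213] tcp [ 218.5 -531.9  231.3] press [-448.9 -507. ] F [ 0.7 -0.  -0.6]
```

carry_out(moves="0 0 0 0 0 0.115; .0323 -.0286 .0173 0 0 0; .0323 -.0286 .0173 0 0 0; .0323 -.0286 .0173 0 0 0; .0323 -.0286 .0173 0 0 0; .0323 -.0286 .0173 0 0 0; .0323 -.0286 .0173 0 0 0; .032 -.0285 .0175 0 0 0", fingers=0.076)

```text
time_s: 1.85
position: [382.4, -276.7, 109.7]
tcp_rot: [0.991, 0.137, 0.0, 0.0]
wrist_force: [0.3, -0.7, 0.1]
gripper_width: 0.888
grip_force: 0.0
```

```bash
python3 -c "
from h import *
to([381.5,-278,10],.275)
p=vision.camera('top')
print(inpress([0,0]),[(d['centre'],d['conf']) for d in spotter.tip_of(p,'block_mid_nose')])
W=cloud(p);cv2.imwrite('pics/c2.png',cv2.resize(p['pixels'][140:320,300:500],None,fx=3,fy=3))"
```

```text
t 1.85 rotvec [ 0.001 -0.001 -0.001] shift(after turn) m [-0.0012  0.001   0.0997] tcp [ 382.4 -276.7  109.7] press [-268.2 -263.3] F [ 0.3 -0.7  0.1]
[-631.2   38.3] [([325.2, -38.9, 0.9], 0.64), ([739.9, -486.8, 0.5], 0.6), ([659.8, 6.1, 309.2], 0.5)]
```

carry_out(moves="0 0 .03 0 0 0; 0 0 .03 0 0 0; 0 0 .02 0 0 0; 0 0 .012 0 0 0; 0 0 .008 0 0 0; 0 0 0 0 0 0; 0 0 0 0 0 0; 0 0 0 0 0 0")

```text
time_s: 2.75
position: [382.3, -278.9, 11.1]
tcp_rot: [0.991, 0.137, 0.001, 0.001]
wrist_force: [-0.2, 0.6, 0.2]
gripper_width: 0.888
grip_force: 0.0
```

carry_out(moves="0 0 0 0 0 0; 0 0 0 0 0 0; 0 0 0 0 0 0; 0 0 0 0 0 0; 0 0 0 0 0 0; 0 0 0 0 0 0; 0 0 0 0 0 0; 0 0 0 0 0 0", fingers=0.045, grip_force=40)

```text
time_s: 3.55
position: [382.2, -278.8, 11.1]
tcp_rot: [0.991, 0.137, 0.001, 0.001]
wrist_force: [-0.9, 0.9, 4.9]
gripper_width: 0.682
grip_force: 43.2
```

carry_out(moves="0 0 -.01 0 0 0; 0 0 -.02 0 0 0; 0 0 -.03 0 0 0; 0 0 -.03 0 0 0; 0 0 -.01 0 0 0; 0 0 0 0 0 .1; 0 0 0 0 0 .108; 0 0 0 0 0 0")

```text
time_s: 4.35
position: [381.0, -277.5, 109.4]
tcp_rot: [0.999, 0.034, -0.0, -0.0]
wrist_force: [0.5, -0.1, -0.3]
gripper_width: 0.689
grip_force: 43.3
```

```bash
python3 -c "
from h import *
to([*pr(-212),100],.067);print(sensors.get_obs()['gripper_width'])"
```

```text
t 4.35 rotvec [-0.001  0.001  0.   ] shift(after turn) m [ 0.0577 -0.264   0.0094] tcp [ 381.  -277.5  109.4] press [-269.7 -264. ] F [ 0.5 -0.1 -0.3]
0.6888263655919422
```

carry_out(moves=".0077 -.034 .001 0 0 0; .01 -.045 .002 0 0 0; .01 -.045 .002 0 0 0; .01 -.045 .002 0 0 0; .01 -.045 .002 0 0 0; .007 -.035 0 0 0 0; .003 -.015 0 0 0 0; 0 0 0 0 0 0")

```text
time_s: 5.15
position: [420.7, -8.7, 100.3]
tcp_rot: [0.999, 0.036, -0.001, -0.0]
wrist_force: [0.2, -0.8, -1.3]
gripper_width: 0.689
grip_force: 43.4
```

```bash
python3 - <<'E'
from h import *
to([*pr(-212),43],.067)
for n in("top","side"):
    p=vision.camera(n);W=cloud(p)
    print([(d['centre'],round(d['conf'],2)) for d in spotter.tip_of(p,'block_mid_nose')],
      [(d['centre'],round(d['conf'],2),inpress(d['centre'])) for l in("rail_mouth","back_stop") for d in spotter.tip_of(p,l)])
    k=(abs(W[...,0]-475)<90)&(abs(W[...,1]+2)<60)&(W[...,2]>108)&(W[...,2]<140)
    print(rect(W[k]),np.median(W[k],0))
    cv2.imwrite(f"pics/{n}3.png",p["pixels"])
p=cv2.imread("pics/top3.png")[100:300,200:450];q=cv2.imread("pics/side3.png")[130:330,240:490]
cv2.imwrite("pics/m3.png",cv2.resize(np.vstack([p,q]),None,fx=1.5,fy=1.5))
E
```

```text
t 5.15 rotvec [-0.001  0.002  0.006] shift(after turn) m [0.0001 0.0015 0.0573] tcp [420.7  -8.7 100.3] press [-212.1    1.5] F [ 0.2 -0.8 -1.3]
[([319.4, -40.8, -1.4], 0.97), ([523.4, -4.1, 89.7], 0.76), ([591.0, -301.6, 0.1], 0.69), ([740.8, -488.2, 0.2], 0.61), ([723.7, 236.9, 3.7], 0.41)] [([561.6, 0.9, 28.1], 0.95, array([-70.8,   1.6])), ([663.7, 430.1, 2.6], 0.66, array([ 59.8, 423. ])), ([672.4, 7.2, 27.7], 0.75, array([40.1,  0.5]))]
(array([505.6,  -3.5]), 60.0, 33.7, 1.5443) [507.0971497   -6.71619201 116.48626765]
[([524.5, -3.8, 91.1], 0.85), ([746.6, -485.6, 2.3], 0.68)] [([560.3, -4.1, 28.5], 0.81, array([-72.5,  -3.3])), ([674.0, 4.3, 34.6], 0.79, array([41.5, -2.5]))]
(array([465.7,  -6.8]), 122.6, 94.2, 0.127) [483.14358909 -11.66483884 115.48176182]
```

View pics/m3.png

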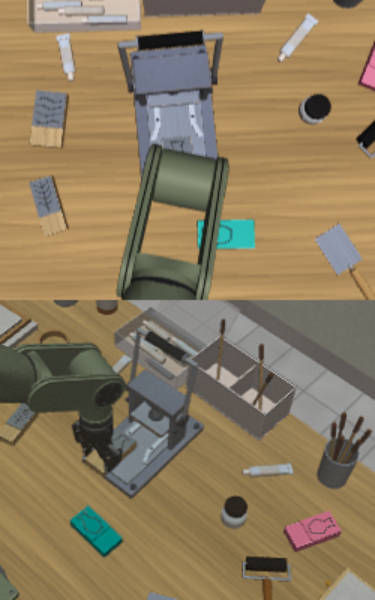

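The block is held level, with its nose about at the rail tips and centred (side crop at about (130,450)). I'll lower it onto the bed and slide it in.

carry_out(moves="0 .001 .02 0 0 0; 0 0 .02 0 0 0; 0 0 .01 0 0 0; 0 0 .005 0 0 0; 0 0 .002 0 0 0.004; 0 0 0 0 0 0; 0 0 0 0 0 0; 0 0 0 0 0 0")

```text
time_s: 6.35
position: [422.2, -11.9, 44.7]
tcp_rot: [1.0, 0.031, 0.001, 0.0]
wrist_force: [-0.2, -0.4, -1.0]
gripper_width: 0.686
grip_force: 43.4
```

carry_out(moves=".008 0 0 0 0 0; .008 0 0 0 0 0; .008 0 0 0 0 0; .008 0 0 0 0 0; .008 0 0 0 0 0; .008 0 0 0 0 0; .002 0 0 0 0 0; 0 0 0 0 0 0", grip_force=25)

```text
time_s: 7.15
position: [472.1, -8.4, 43.9]
tcp_rot: [1.0, 0.032, 0.0, -0.0]
wrist_force: [0.4, 1.8, -1.4]
gripper_width: 0.687
grip_force: 43.4
```

```bash
python3 -c "
from h import *
to([*pr(-87),41],.067)"
```

```text
t 7.15 rotvec [-0.    -0.001 -0.004] shift(after turn) m [ 0.0738 -0.0016  0.0029] tcp [472.1  -8.4  43.9] press [-160.8   -1.6] F [ 0.4  1.8 -1.4]
```

carry_out(moves=".004 -.001 .001 0 0 0; .006 0 .001 0 0 0; .006 0 0 0 0 -.002; .006 0 0 0 0 0; .006 0 0 0 0 0; .006 0 0 0 0 0; .006 0 0 0 0 0; 0 0 0 0 0 0")

```text
time_s: 7.95
position: [512.5, -5.1, 42.2]
tcp_rot: [0.999, 0.032, 0.001, 0.0]
wrist_force: [-0.7, -0.2, -1.1]
gripper_width: 0.687
grip_force: 43.4
```

```bash
python3 -c "
from h import *
to([*pr(-87),41],.067)
for n in ('side','top'):
  p=vision.camera(n);print([(d['centre'].round(1) if hasattr(d['centre'],'round') else d['centre'],round(d['conf'],2),inpress(d['centre'])) for d in spotter.tip_of(p,'block_mid') ])"
```

```text
t 7.95 rotvec [ 0.    -0.001 -0.002] shift(after turn) m [ 0.0332 -0.0011  0.0012] tcp [512.5  -5.1  42.2] press [-120.2   -1.1] F [-0.7 -0.2 -1.1]
[([695.4, -461.7, 0.9], 0.8, array([  31.7, -468.9])), ([326.0, -103.9, 0.8], 0.78, array([-312.9,  -87.1])), ([560.5, 0.4, 28.4], 0.62, array([-72. ,   1.2])), ([751.9, -280.2, -2.8], 0.34, array([ 100.2, -291.6]))]
[([328.8, -106.0, -4.3], 0.78, array([-310.3,  -89.4])), ([690.3, -468.0, 1.8], 0.66, array([  26.2, -474.8])), ([725.4, 237.6, 0.9], 0.41, array([108.4, 226.8]))]
```

carry_out(moves=".005 0 .001 0 0 0; .005 0 0 0 0 0; .005 0 0 0 0 0; .005 0 0 0 0 0; .005 0 0 0 0 0; .005 0 0 0 0 0; .002 0 0 0 0 0; 0 0 0 0 0 0")

```text
time_s: 8.95
position: [544.1, -3.1, 41.2]
tcp_rot: [0.999, 0.032, 0.001, 0.0]
wrist_force: [-0.7, -0.6, 3.6]
gripper_width: 0.688
grip_force: 43.9
```

carry_out(moves="0 0 0 0 0 0; 0 0 0 0 0 0; 0 0 0 0 0 0; 0 0 0 0 0 0; 0 0 0 0 0 0; 0 0 0 0 0 0; 0 0 -.003 0 0 0; 0 0 -.007 0 0 0", fingers=0.08)

```text
time_s: 9.75
position: [542.6, -2.9, 50.7]
tcp_rot: [0.999, 0.032, -0.001, -0.0]
wrist_force: [0.1, 0.5, -0.4]
gripper_width: 0.939
grip_force: 0.0
```

carry_out(moves="0 0 -.02 0 0 0; 0 0 -.015 0 0 0; -.02 0 0 0 0 0; -.025 0 0 0 0 0; -.015 0 0 0 0 0; 0 0 0 0 0 0; 0 0 0 0 0 0; 0 0 0 0 0 0")

```text
time_s: 10.55
position: [484.8, -7.1, 86.7]
tcp_rot: [0.999, 0.032, 0.001, 0.0]
wrist_force: [0.7, -0.6, 0.4]
gripper_width: 0.94
grip_force: 0.0
```

carry_out(moves="0 0 0 0 0 0; 0 0 0 0 0 0; 0 0 0 0 0 0; 0 0 0 0 0 0; 0 0 0.01 0 0 0; 0 0 .02 0 0 0; 0 0 .01 0 0 0; 0 0 .005 0 0 0", fingers=0)

```text
time_s: 11.35
position: [481.9, -6.6, 39.3]
tcp_rot: [0.999, 0.032, -0.002, -0.0]
wrist_force: [-0.2, 0.1, 0.5]
gripper_width: 0.001
grip_force: 0.0
```

```bash
python3 - <<'E'
from h import *
to([*pr(-92),40],.067)
p=vision.camera("side");cv2.imwrite("pics/s4.png",cv2.resize(p["pixels"][170:270,270:420],None,fx=4,fy=4))
E
```

```text
t 11.35 rotvec [-0.001  0.003 -0.002] shift(after turn) m [ 0.0589 -0.0005 -0.0007] tcp [481.9  -6.6  39.3] press [-150.9   -0.5] F [-0.2  0.1  0.5]
```

View pics/s4.png

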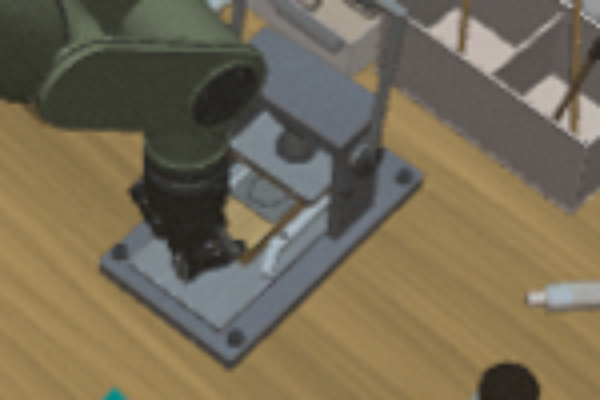

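The block sits between the rails under the platen edge (crop (265,210)), and the shut fingers are behind it. I'll push it home.

carry_out(moves=".01 0 0 0 0 0; .01 0 0 0 0 0; .01 0 0 0 0 0; .006 0 0 0 0 0; .005 0 0 0 0 0; .004 0 0 0 0 0; .003 0 0 0 0 0; 0 0 0 0 0 0")

```text
time_s: 12.2
position: [531.7, -3.7, 41.0]
tcp_rot: [0.999, 0.032, 0.0, 0.0]
wrist_force: [0.1, 0.3, 0.3]
gripper_width: 0.0
grip_force: 0.0
```

carry_out(moves=".003 0 0 0 0 0; .002 0 0 0 0 0; .002 0 0 0 0 0; .001 0 0 0 0 0; .001 0 0 0 0 0; 0 0 0 0 0 0; 0 0 0 0 0 0; 0 0 0 0 0 0")

```text
time_s: 13.0
position: [540.4, -3.2, 41.1]
tcp_rot: [0.999, 0.032, 0.0, 0.0]
wrist_force: [-0.4, -0.9, -0.6]
gripper_width: -0.0
grip_force: 0.0
```

```bash
python3 - <<'E'
from h import *
to([*pr(-92),40],.067)
E
```

```text
t 13.0 rotvec [ 0.    -0.    -0.002] shift(after turn) m [ 0.0003 -0.001   0.0011] tcp [540.4  -3.2  41.1] press [-92.3  -1. ] F [-0.4 -0.9 -0.6]
```

Not in contact with the stop yet, so I'll go on in small steps.

carry_out(moves=".001 0 0 0 0 0; 0 0 0 0 0 0; .001 0 0 0 0 0; 0 0 0 0 0 0; .001 0 0 0 0 0; 0 0 0 0 0 0; .001 0 0 0 0 0; 0 0 0 0 0 0")

```text
time_s: 13.8
position: [544.4, -2.9, 41.0]
tcp_rot: [0.999, 0.032, 0.0, 0.0]
wrist_force: [-0.1, 0.4, -0.5]
gripper_width: -0.0
grip_force: 0.1
```

```bash
python3 - <<'E'
from h import *
to([*pr(-92),40],.067)
p=vision.camera("side");cv2.imwrite("pics/s5.png",cv2.resize(p["pixels"][170:270,270:420],None,fx=4,fy=4))
E
```

```text
t 13.8 rotvec [ 0.    -0.    -0.002] shift(after turn) m [-0.0038 -0.001   0.001 ] tcp [544.4  -2.9  41. ] press [-88.2  -1. ] F [-0.1  0.4 -0.5]
```

View pics/s5.png

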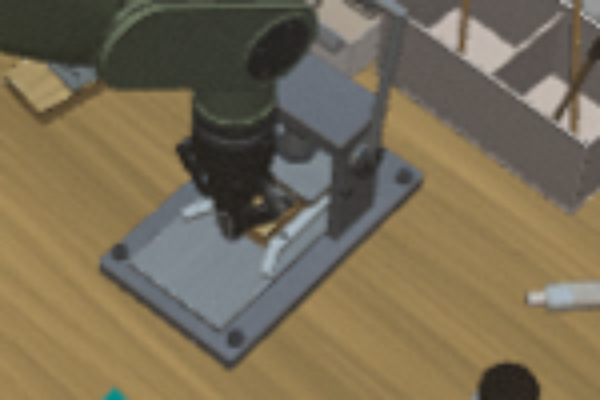

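The fingers touch the block's rear end near the rail mouth (crop (260,225)). I'll keep pushing until the force rises.

carry_out(moves=".001 0 0 0 0 0; 0 0 0 0 0 0; .001 0 0 0 0 0; 0 0 0 0 0 0; .001 0 0 0 0 0; 0 0 0 0 0 0; .001 0 0 0 0 0; 0 0 0 0 0 0")

```text
time_s: 14.65
position: [544.6, -2.7, 40.3]
tcp_rot: [0.999, 0.033, -0.004, -0.0]
wrist_force: [-10.6, -2.2, 7.4]
gripper_width: -0.0
grip_force: 5.0
```

```bash
python3 -c "
from h import *
to([*pr(-92),40],.067)"
```

```text
t 14.65 rotvec [-0.     0.008 -0.002] shift(after turn) m [-0.0039 -0.0008  0.0003] tcp [544.6  -2.7  40.3] press [-88.1  -0.8] F [-10.6  -2.2   7.4]
```

carry_out(moves="-.008 0 0 0 0 0; -.03 0 0 0 0 0; -.03 0 -.01 0 0 0; 0 0 -.04 0 0 0; 0 0 -.045 0 0 0; 0 0 -.045 0 0 0; 0 0 -.045 0 0 0; 0 0 -.045 0 0 0")

```text
time_s: 15.45
position: [480.7, -7.0, 273.2]
tcp_rot: [0.999, 0.032, 0.002, 0.0]
wrist_force: [0.7, -0.5, -0.3]
gripper_width: 0.002
grip_force: 0.0
```

carry_out(moves="0 0 -.045 0 0 -.14; 0 0 -.04 0 0 -.14; 0 0 0 0 0 -.14; 0 0 0 0 0 -.14; 0 0 0 0 0 -.14; 0 0 0 0 0 -.14; 0 0 0 0 0 -.14; 0 0 0 0 0 -.14", fingers=0.065)

```text
time_s: 16.25
position: [480.9, -7.0, 356.2]
tcp_rot: [0.828, 0.561, 0.001, 0.001]
wrist_force: [-0.3, 0.0, 0.3]
gripper_width: 0.764
grip_force: 0.0
```

```bash
python3 - <<'E'
from h import *
to([*pr(25),355],.067+np.pi/2)
for n in ("top","side"):
    p=vision.camera(n);W=cloud(p)
    print(n,[(l,inpress(d['centre']),np.round(d['centre'][2]),round(d['conf'],2)) for l in("handle","back_stop","block_mid_nose") for d in spotter.tip_of(p,l) if abs(d['centre'][1])<60 and d['centre'][0]>450])
    cv2.imwrite(f"pics/{n}6.png",p["pixels"])
    X=W-[*PO,0];c,s=np.cos(PY),np.sin(PY);px=c*X[...,0]+s*X[...,1];py=-s*X[...,0]+c*X[...,1]
    k=(abs(py)<28)&(px<-45)&(px>-150)&(W[...,2]>48)&(W[...,2]<62)
    if k.any(): print("rear x",np.percentile(px[k],[0,2,10,50,90]).round(1),k.sum(),"y",np.percentile(py[k],[1,99]).round(1))
    k=(abs(py)<45)&(px>-10)&(px<60)&(W[...,2]>285)&(W[...,2]<340)
    if k.any(): print("grip",px[k].mean(),np.percentile(W[k][:,2],[5,50,95]),k.sum())
a=cv2.imread("pics/top6.png")[120:220,270:370];b=cv2.imread("pics/side6.png")[150:250,290:390]
cv2.imwrite("pics/m6.png",cv2.resize(np.hstack([a,b]),None,fx=4,fy=4,interpolation=cv2.INTER_CUBIC))
E
```

```text
t 16.25 rotvec [ 0.002 -0.    -0.447] shift(after turn) m [0.0008 0.1769 0.0012] tcp [480.9  -7.  356.2] press [-151.9   -0.8] F [-0.3  0.   0.3]
top [('handle', array([31.5, -0.3]), np.float64(308.0), 0.73), ('back_stop', array([41. ,  1.1]), np.float64(30.0), 0.57)]
grip 22.88697557972178 [314.73018778 323.26740562 326.56272886] 345
side [('handle', array([31.9, -0.1]), np.float64(318.0), 0.93), ('back_stop', array([41.7,  0. ]), np.float64(30.0), 0.83)]
rear x [-79.7 -77.9 -75.8 -62.2 -49.7] 94 y [-27.9  26.8]
grip 24.307811415669498 [309.5928882  321.30584271 328.14303735] 168
```

View pics/m6.png

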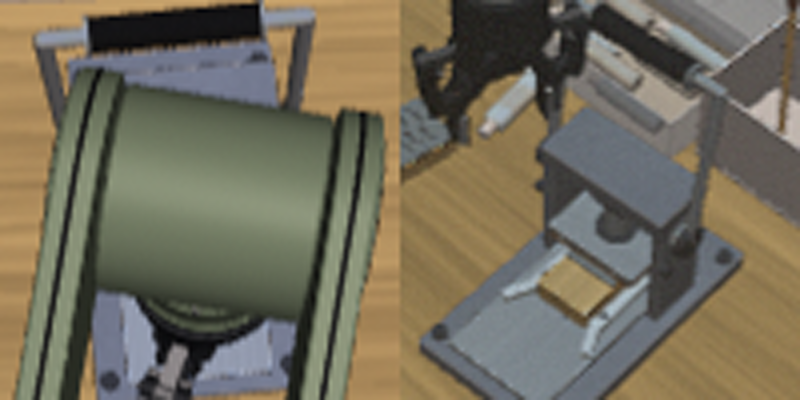

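The block is straight in the rails, with only bare wood showing and its rear at press x of about -80, so it's home. Next is the handle.

carry_out(moves="0 0 0 0 0 -.149; 0 0 0 0 0 -.149; 0 0 0 0 0 -.149; 0 .044 0 0 0 0; 0 .044 0 0 0 0; 0 .044 0 0 0 0; 0 .044 0 0 0 0; 0 0 0 0 0 0")

```text
time_s: 17.45
position: [659.6, 3.7, 350.4]
tcp_rot: [0.685, 0.728, -0.001, -0.002]
wrist_force: [-0.3, 0.4, -2.2]
gripper_width: 0.767
grip_force: 0.0
```

```bash
python3 -c "
from h import *
to([*pr(25),294],.067+np.pi/2);print(sensors.get_obs()['joints'].round(2))"
```

```text
t 17.45 rotvec [-0.005 -0.001 -0.006] shift(after turn) m [ 0.0021 -0.0021  0.0564] tcp [659.6   3.7 350.4] press [27.1 -2.1] F [-0.3  0.4 -2.2]
[-0.13  0.33  1.14  0.    1.67 -0.19]
```

carry_out(moves=".002 -.002 .015 0 0 0; 0 0 .015 0 0 0; 0 0 .014 0 0 0; 0 0 .007 0 0 0; 0 0 .004 0 0 0; 0 0 0 0 0 0; 0 0 0 0 0 0; 0 0 0 0 0 0")

```text
time_s: 18.25
position: [654.3, 5.5, 302.1]
tcp_rot: [0.685, 0.728, 0.001, 0.001]
wrist_force: [-0.1, 0.5, -0.4]
gripper_width: 0.764
grip_force: 0.0
```

carry_out(moves="0 0 0 0 0 0; 0 0 0 0 0 0; 0 0 0 0 0 0; 0 0 0 0 0 0; 0 0 0 0 0 0; 0 0 0 0 0 0; 0 0 0 0 0 0; 0 0 0 0 0 0", fingers=0.01, grip_force=50)

```text
time_s: 19.05
position: [655.3, 5.5, 302.6]
tcp_rot: [0.685, 0.728, 0.002, 0.002]
wrist_force: [5.5, 0.9, 4.8]
gripper_width: 0.26
grip_force: 49.7
```

```bash
python3 -c "
from h import *
to([*pr(25),294],.067+np.pi/2)"
```

```text
t 19.05 rotvec [ 0.005  0.    -0.006] shift(after turn) m [-0.      0.002   0.0086] tcp [655.3   5.5 302.6] press [23.  0.] F [5.5 0.9 4.8]
```

The grip is about 8 mm too shallow, so I'll reopen, go deeper and grip again.

carry_out(moves="0 0 0 0 0 0; 0 0 0 0 0 0; 0 0 0 0 0 0; 0 .0015 0 0 0 0; 0 0 .005 0 0 0; 0 0 .004 0 0 0; 0 0 0 0 0 0.006; 0 0 0 0 0 0", fingers=0.055)

```text
time_s: 19.85
position: [655.2, 5.7, 291.5]
tcp_rot: [0.687, 0.726, -0.0, -0.0]
wrist_force: [0.1, -0.5, 0.4]
gripper_width: 0.644
grip_force: 0.0
```

carry_out(moves="0 0 0 0 0 0; 0 0 0 0 0 0; 0 0 0 0 0 0; 0 0 0 0 0 0; 0 0 0 0 0 0; 0 0 0 0 0 0; 0 0 0 0 0 0; 0 0 0 0 0 0", fingers=0.01, grip_force=60)

```text
time_s: 20.65
position: [656.6, 5.6, 293.3]
tcp_rot: [0.687, 0.726, 0.001, 0.001]
wrist_force: [4.1, 0.3, 3.4]
gripper_width: 0.259
grip_force: 58.9
```

```bash
python3 - <<'E'
from h import *
to([*pr(25),294],.067+np.pi/2)
o=sensors.get_obs();x0=inpress(o["position"])[0];z0=o["position"][2]
# arc of handle about pivot; rows of tool y (press +x) and tool z (down), in m
N=36;a=np.linspace(0,1.74,N+1);hx=180*np.sin(.14-a);hz=180*np.cos(.14-a)
print(np.c_[np.diff(hx),-np.diff(hz)].round(1).tolist())
E
```

```text
t 20.65 rotvec [ 0.004  0.    -0.012] shift(after turn) m [-0.      0.0007 -0.0007] tcp [656.6   5.6 293.3] press [24.3  0. ] F [4.1 0.3 3.4]
[[-8.6, -1.0], [-8.7, -0.6], [-8.7, -0.2], [-8.7, 0.3], [-8.7, 0.7], [-8.6, 1.1], [-8.6, 1.5], [-8.5, 1.9], [-8.4, 2.3], [-8.3, 2.7], [-8.1, 3.1], [-8.0, 3.5], [-7.8, 3.9], [-7.6, 4.3], [-7.4, 4.6], [-7.1, 5.0], [-6.9, 5.3], [-6.6, 5.6], [-6.3, 6.0], [-6.0, 6.3], [-5.7, 6.5], [-5.4, 6.8], [-5.1, 7.1], [-4.7, 7.3], [-4.4, 7.5], [-4.0, 7.7], [-3.6, 7.9], [-3.2, 8.1], [-2.8, 8.2], [-2.4, 8.3], [-2.0, 8.5], [-1.6, 8.5], [-1.2, 8.6], [-0.8, 8.7], [-0.4, 8.7], [0.0, 8.7]]
```

carry_out(moves="0 -.0086 -.001 0 0 0; 0 -.0087 -.0006 0 0 0; 0 -.0087 -.0002 0 0 0; 0 -.0087 .0003 0 0 0; 0 -.0087 .0007 0 0 0; 0 -.0086 .0011 0 0 0; 0 -.0086 .0015 0 0 0; 0 -.0085 .0019 0 0 0")

```text
time_s: 21.45
position: [590.3, 1.2, 292.7]
tcp_rot: [0.687, 0.726, 0.004, 0.006]
wrist_force: [8.2, -1.8, 5.7]
gripper_width: 0.26
grip_force: 59.1
```

```bash
cat >> h.py <<'E'
def arc(off=19):
    o=sensors.get_obs();p=o["position"];x=inpress(p)[0];z=p[2]+off-135
    a=np.arctan2(-x,z)+.14;print("lever~",round(a,3),"radius",round(np.hypot(x,z),1));to(p,.067+np.pi/2)
E
python3 -c "
from h import *
arc()"
```

```text
lever~ 0.374 radius 181.7
t 21.45 rotvec [ 0.013  0.003 -0.012] shift(after turn) m [0. 0. 0.] tcp [590.3   1.2 292.7] press [-42.2   0. ] F [ 8.2 -1.8  5.7]
```

carry_out(moves="0 -.0084 .0023 0 0 0; 0 -.0083 .0027 0 0 0; 0 -.0081 .0031 0 0 0; 0 -.008 .0035 0 0 0; 0 -.0078 .0039 0 0 0; 0 -.0076 .0043 0 0 0; 0 -.0074 .0046 0 0 0; 0 -.0071 .005 0 0 0")

```text
time_s: 22.25
position: [527.9, -2.7, 262.8]
tcp_rot: [0.687, 0.726, 0.004, 0.006]
wrist_force: [7.0, -2.6, 5.5]
gripper_width: 0.262
grip_force: 61.6
```

```bash
python3 -c "
from h import *
arc()"
```

```text
lever~ 0.759 radius 180.3
t 22.25 rotvec [ 0.013  0.003 -0.012] shift(after turn) m [0. 0. 0.] tcp [527.9  -2.7 262.8] press [-104.7    0.3] F [ 7.  -2.6  5.5]
```

carry_out(moves="0 -.0069 .0053 0 0 0; 0 -.0066 .0056 0 0 0; 0 -.0063 .006 0 0 0; 0 -.006 .0063 0 0 0; 0 -.0057 .0065 0 0 0; 0 -.0054 .0068 0 0 0; 0 -.0051 .0071 0 0 0; 0 -.0047 .0073 0 0 0")

```text
time_s: 23.05
position: [483.6, -5.6, 212.0]
tcp_rot: [0.687, 0.726, 0.005, 0.008]
wrist_force: [12.7, -2.0, 6.2]
gripper_width: 0.261
grip_force: 65.9
```

```bash
python3 -c "
from h import *
arc()"
```

```text
lever~ 1.139 radius 177.3
t 23.05 rotvec [ 0.018  0.004 -0.012] shift(after turn) m [0. 0. 0.] tcp [483.6  -5.6 212. ] press [-149.1    0.4] F [12.7 -2.   6.2]
```

carry_out(moves="0 -.0039 .0075 0 0 0; 0 -.0035 .0077 0 0 0; 0 -.0031 .0079 0 0 0; 0 -.0027 .0081 0 0 0; 0 -.0023 .0082 0 0 0; 0 -.0022 .0083 0 0 0; 0 -.002 .0085 0 0 0; 0 -.0016 .0085 0 0 0")

```text
time_s: 23.85
position: [459.5, -7.2, 146.8]
tcp_rot: [0.687, 0.726, 0.002, 0.005]
wrist_force: [-0.2, -3.5, 16.4]
gripper_width: 0.256
grip_force: 74.3
```

```bash
python3 -c "
from h import *
arc()"
```

```text
lever~ 1.535 radius 176.0
t 23.85 rotvec [ 0.008  0.005 -0.012] shift(after turn) m [0. 0. 0.] tcp [459.5  -7.2 146.8] press [-173.3    0.4] F [-0.2 -3.5 16.4]
```

```bash
python3 - <<'E'
from h import *
for n in ("side","top"):
    p=vision.camera(n);W=cloud(p)
    print(n,[(inpress(d['centre']),np.round(d['centre'][2],1),round(d['conf'],2)) for d in spotter.tip_of(p,"handle")],[np.round(d['centre'][2],1) for d in spotter.tip_of(p,"platen")])
    X=W-[*PO,0];c,s=np.cos(PY),np.sin(PY);px=c*X[...,0]+s*X[...,1];py=-s*X[...,0]+c*X[...,1]
    for sg in(-1,1):
        k=(abs(py-sg*83)<9)&(px<-30)&(px>-165)&(W[...,2]>90)&(W[...,2]<200)
        if k.sum()>15:
            f=np.polyfit(px[k],W[k][:,2],1);print(sg,k.sum(),"arm slope",f, "z at -175",np.polyval(f,-175))
    cv2.imwrite(f"pics/{n}7.png",cv2.resize(p["pixels"][120:270,250:420],None,fx=4,fy=4))
E
```

```text
side [(array([-172.5,   -2.1]), np.float64(175.6), 0.75), (array([-122.7, -437.7]), np.float64(0.1), 0.24)] [np.float64(55.6)]
-1 94 arm slope [ -0.20212867 139.27771747] z at -175 174.650234372361
top [(array([-30.8, 268.2]), np.float64(-1.3), 0.6)] [np.float64(60.2), np.float64(2.6)]
-1 100 arm slope [ -0.20935411 139.26499246] z at -175 175.90196143468825
1 157 arm slope [ -0.19580636 140.19448364] z at -175 174.4605972191734
```

View pics/side7.png

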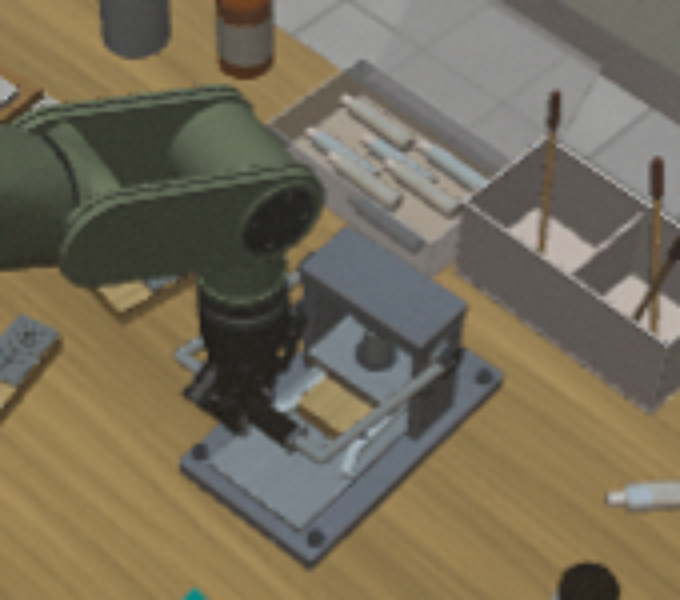

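The bail is nearly level, with the handle at about (290,430) in the crop. It has slipped about 9 mm deeper between the pads and the block is still home. I'll tighten the grip and finish the last 42 mm.

carry_out(moves="0 0 0 0 0 0; 0 0 0 0 0 0; 0 -.0018 .008 0 0 0; 0 -.0014 .008 0 0 0; 0 -.001 .008 0 0 0; 0 -.0006 .008 0 0 0; 0 -.0002 .006 0 0 0; 0 0 0 0 0 0", grip_force=110)

```text
time_s: 24.95
position: [456.0, -7.4, 108.5]
tcp_rot: [0.687, 0.726, 0.002, 0.005]
wrist_force: [6.7, -3.5, 9.1]
gripper_width: 0.251
grip_force: 114.3
```

```bash
cat > lv.py <<'E'
from h import *
to([*pr(-180),105],.067+np.pi/2)
for n in ("side","top"):
    p=vision.camera(n);W=cloud(p)
    print(n,[(inpress(d['centre']),np.round(d['centre'][2],1),round(d['conf'],2)) for d in spotter.tip_of(p,"handle")][:1],[np.round(d['centre'][2],1) for d in spotter.tip_of(p,"platen")])
    X=W-[*PO,0];c,s=np.cos(PY),np.sin(PY);px=c*X[...,0]+s*X[...,1];py=-s*X[...,0]+c*X[...,1]
    for sg in(-1,1):
        k=(abs(py-sg*83)<9)&(px<-30)&(px>-165)&(W[...,2]>90)&(W[...,2]<200)
        if k.sum()>15: f=np.polyfit(px[k],W[k][:,2],1);print(sg,k.sum(),"slope",f,"z end",np.polyval(f,-180))
    k=(abs(py)<28)&(px<-45)&(px>-100)&(W[...,2]>48)&(W[...,2]<60)
    if k.sum()>15: print("rear",np.percentile(px[k],[0,2,10]).round(1),k.sum())
    cv2.imwrite(f"pics/{n}8.png",cv2.resize(p["pixels"][120:270,250:420],None,fx=4,fy=4))
E
python3 lv.py
```

```text
t 24.95 rotvec [ 0.011  0.004 -0.012] shift(after turn) m [-0.0004 -0.0032  0.0035] tcp [456.   -7.4 108.5] press [-176.8    0.4] F [ 6.7 -3.5  9.1]
side [(array([-172.5,   -4.3]), np.float64(136.6), 0.8)] [np.float64(56.7)]
-1 103 slope [1.98773011e-02 1.40410448e+02] z end 136.83253375402256
rear [-79.  -78.3 -76.1] 96
top [(array([-157.8,  458.2]), np.float64(0.1), 0.54)] [np.float64(60.2)]
-1 119 slope [4.90638700e-03 1.39864427e+02] z end 138.9812776509073
1 172 slope [9.17846706e-04 1.39712749e+02] z end 139.54753662118998
rear [-80.2 -79.6 -77. ] 191
```

carry_out(moves="0 0 .002 0 0 0; 0 0 0 0 0 0; 0 0 .002 0 0 0; 0 0 0 0 0 0; 0 0 0.001 0 0 0; 0 0 0 0 0 0; 0 0 0 0 0 0; 0 0 0 0 0 0")

```text
time_s: 26.05
position: [456.0, -7.5, 106.5]
tcp_rot: [0.687, 0.727, 0.002, 0.005]
wrist_force: [-2.0, -1.9, 28.1]
gripper_width: 0.253
grip_force: 116.2
```

```bash
python3 lv.py
```

```text
t 26.05 rotvec [ 0.01   0.005 -0.011] shift(after turn) m [-0.0004 -0.0033  0.0015] tcp [456.   -7.5 106.5] press [-176.7    0.4] F [-2.  -1.9 28.1]
side [(array([-174.5,   -3.3]), np.float64(137.6), 0.78)] [np.float64(57.0)]
-1 110 slope [3.06518094e-02 1.39172679e+02] z end 133.65535317432807
rear [-78.6 -76.8 -73.6] 94
top [] [np.float64(59.0)]
-1 116 slope [1.43979818e-02 1.39536068e+02] z end 136.94443155816396
1 175 slope [7.41940049e-03 1.39115720e+02] z end 137.78022795286023
rear [-80.4 -79.9 -77.2] 196
```

View pics/side8.png

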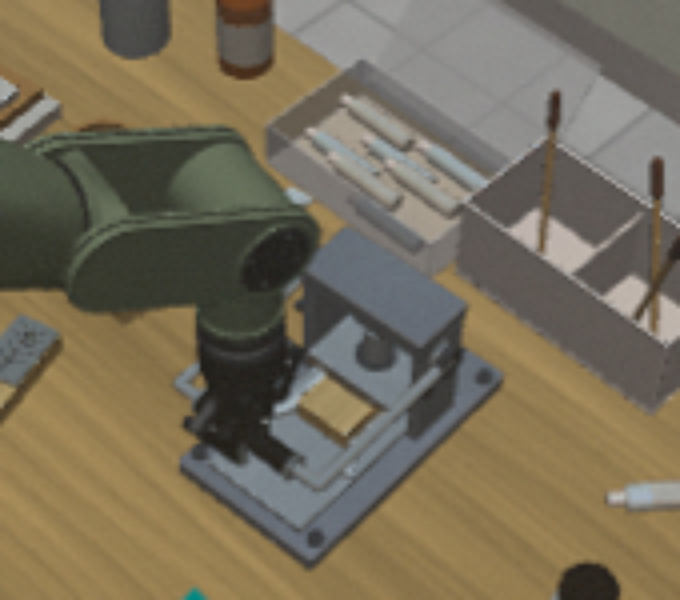

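carry_out(moves="0 0 0 0 0 0; 0 0 0 0 0 0; 0 0 0 0 0 0; 0 0 0 0 0 0; 0 0 0 0 0 0; 0 0 0 0 0 0; 0 0 0 0 0 0; 0 0 0 0 0 0")

```text
time_s: 27.15
position: [456.1, -7.5, 106.5]
tcp_rot: [0.687, 0.727, 0.002, 0.005]
wrist_force: [-2.0, -2.4, 28.3]
gripper_width: 0.25
grip_force: 116.2
```

The lever is level (handle at crop (290,460)) and steady against its stop at 28 N. The platen is down on the block, which is still home, so I'm handing in.

```bash
python3 -c "
from h import *
print(workorder.sign_off())"
```

```text
the job is handed in; nothing more can be done
None
```

The 60 mm block (block_mid) is fully home against the back stop, lino up and lino end first. I handed the job in at about 27 s, with the arm still holding the handle down at its stop with a steady 28 N; sign-off gave no verdict.

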